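# Pin the hold-down bar of the craft caddy

### The job

Swing the steel hold-down bar across the craft caddy until its eye sits between the two ears of the yoke, then take the steel pin from the wooden block and pass it down through the upper ear, the bar's eye and the lower ear until its collar rests on the upper ear. Feel it in without forcing it (the yoke starts slid off to one side, so draw it into line with the eye, and keep the push below 30 N), let go of it, and leave everything else on the bench and in the caddy where it is.

Things in the scene. Friction and masses are not known exactly. Their poses are not given: they have to be found in the camera images.
- caddy: plywood caddy fixed to the bench: open box 130 (x) x 200 (y) x 60 mm high; origin under the centre of the box, on the bench. At its -y end a post carries the bar's hinge, a vertical axis at (0, -115) mm. Outside its +y end an upright 100 mm high (inner face at y = 144 mm) carries the steel yoke. Its pose does not tell where the floating yoke is
- yoke_line (a point): caddy point (0, 120, 104) mm, level with the upper ear's top, over the eye when the bar is closed. The yoke slides along the caddy's x and starts with its holes 4 to 20 mm to the +x side of here; that is not measured. It takes about 2 N to slide (travel -4 to 20 mm) and stays where left. Its ears have 12 mm vertical holes in line with each other, at y = 120 mm. Axes as the caddy's
- yoke_low (a point): caddy point (0, 120, 74) mm: under yoke_line, level with the lower ear's underside; the air below is free. The yoke's level ears are each 48 (x) x 30 (y) x 8 mm: lower 74 to 82 mm, upper 96 to 104 mm above the bench, joined at y = 135 to 143 mm. The yoke cannot move in y or z
- bar (a joint): hinge angle of the flat steel bar, rad: 0 = closed on its stop, along the caddy's +y with the eye at caddy (0, 120) mm; up to 1.3 as it opens, the eye swinging to the caddy's -x. Stays where left; about 0.8 N m to turn (6 N at the stub, 3.5 N at the eye). Bar 22 mm wide, 84 to 94 mm above the bench, so it enters the 14 mm gap between the ears with 2 mm spare above and below
- bar_stub (a point): centre of the top of the round upright stub handle on the bar, 16 mm across, 30 mm tall (94 to 124 mm above the bench), 130 mm from the hinge axis
- bar_eye (a point): centre of the 12 mm vertical hole (eye) in the wider end of the bar, 44 mm across the bar x 26 mm along it, at mid thickness (89 mm above the bench), 235 mm from the hinge axis
- pin: steel pin, 60 g, 78 mm long, upright; origin at the centre of its lower end, z up along it. Shank 10 mm across and 40 mm long, its last 1 mm tapered to 9 mm; above it a collar 22 mm across and 4 mm thick; above that a round grip 14 mm across and 34 mm tall. At the start it stands in the block's hole, collar on the block, lower end 15 mm above the bench
- pin_seat (a point): centre of the underside of the pin's collar, 40 mm up from its lower end; its collar is seated when this is 104 mm above the bench, at the top of the upper ear
- block: wooden block 80 x 80 x 55 mm high, fixed, with a 14 mm vertical hole through its centre in which the pin stands; origin under its centre
- tape: roll of kraft tape lying flat in the caddy's -y half, 80 mm across, 42 mm high; origin under its centre
- jar: small closed glass jar standing in the caddy's +y half, 44 mm across, 50 mm high; origin under its centre
- cup: white ceramic cup, 72 mm across, with three markers standing to 125 mm; origin under its centre
- mug: blue ceramic mug, 80 mm across, 90 mm high, with a handle; origin under its centre
- clamp: stainless steel bar clamp lying flat, 220 mm long, 25 mm high; origin on the bench under its bar
- teabox: cardboard tea box 70 x 120 x 65 mm; origin under its centre

How it is judged (in metres and radians):
On the way, in this order (a step that is already met when the one before it is completed fails the run):
1. the bar is swung across to its stop, its eye between the ears (value of joint bar below 0.07 rad), for 0.2 s.
2. the pin is down through both ears and the eye (z of pin_seat in the frame of caddy between 0.1 and 0.1065 m and horizontal distance between pin_seat and bar_eye below 0.005 m and angle between pin's own z axis and vertical below 0.12 rad and value of joint bar below 0.07 rad), for 0.2 s.
At the end, for the whole second after the job is handed in: The bar is closed (within 0.07 rad of its stop), and the pin stands upright (within 0.12 rad), at rest and released, through both ears and the eye: its axis within 5 mm of the eye's centre and its collar within 2.5 mm of the upper ear's top (all of step 2 and contact force between the fingers and pin below 0.05 N and linear speed of pin below 0.02 m/s); the robot touches nothing.
It fails at once if the pin is pressed against the caddy, bar or yoke with more than 30 N (contact force between pin and caddy above 30 N).
It fails at once if a bystander (tape, jar, cup, mug, clamp or tea box) is moved by more than 25 mm (distance of any of tape, jar, cup, mug, clamp, teabox from where it was at the start of the episode above 0.025 m).
It also fails if it takes over 72 s, if anything falls off the work surface, if the arm or the gripper's body presses on something with over 40 N, if the wrist force passes 120 N, or if a joint passes its speed limit or range.

### The arm

A 6-joint arm with a two-finger parallel gripper is mounted at the origin on the work surface. World frame = base frame: x ahead of the robot, y to its left, z up, the work surface at z = 0. Lengths are in m, angles in degrees, forces in N, time in s.
With the tool pointing down it reaches from about 0.225 to 0.725 m from the base axis. Payload 3.1 kg.
Tool frame: the origin (TCP) lies on the centre line of the jaws, within the pads' length; the fingertips stand r.nose_length ahead of it and the grasp point (between the pads) lies 6 mm ahead of it (r.nose_length is the distance from the TCP to the fingertips, in m); z points along the fingers, y is the line along which they close (so a half turn about z gives the same grasp; the last joint's range is limited). The gripper opens to 85 mm and grips with 20 to 120 N. Pads are 22 mm wide; open, the fingers measure 114 mm over their backs; the gripper's body (76 mm by 85 mm) begins 54 mm behind the grasp point. The pads swing forward as they close: fully open they stand 13 mm farther back than shut.
Start: joints at [64.412, 2.75, 5.684, 92.934, 0, 82.678], TCP at [0.165, 0.499, 0.256] pointing down, gripper open.
Joint ranges: [-166.93, 166.93], [-56.73, 111.36], [-69.38, 81.34], [-121.58, 131.49], [-85.45, 84.26], [-180, 180]. Speed limits (degrees/s): [159.86, 159.86, 180, 180, 180, 180].

### API

Orientations are given as [roll, pitch, yaw] about the fixed x, y, z axes, in that order (R = Rz(yaw) Ry(pitch) Rx(roll)).
In Python, from plant import r gives the robot as it stands. The module is installed in compiled form; this text tells all that it offers.
- The arm moves only by the tool move_arm, never from a script. Its argument "moves" is a list of rows, each an object with "delta_pos": the shift along the tool's x, y, z in m, a list of three; "yaw": the turn about the tool's z in rad. In form: [{"delta_pos": [x, y, z], "yaw": yaw}, ...]. A call has 1 to 10 rows; each row shifts and turns the commanded pose from where the row before left it, along the tool's axes as they then stand; what a row does not reach is not made up. A row lasts 1/8 s, in which the tool goes at most 62.5 mm and 10.7 degrees, less where a joint would pass 70% of its speed; a pose out of reach is approached as far as the arm can. A call with a gripper value outside its range is refused whole. "jaw" is the finger opening in m, from 0 to 0.0854, set as the call begins (left out, the last holds). The fingers move at their own pace and stop on an object; "squeeze" is the grip in N (left out, the last holds). Time passes only in rows, so rows that do not move let the fingers close. It gives the time, the measured TCP pose, the force, the opening and the grip force at its end, in the units of the state.
- r.state(): the state, without advancing time (a new reading comes with each control period).
- r.capture(name): name is "scene" or "top" or "wrist"; returns the picture (384x512x3 uint8, blue, green, red); there is no depth.
- r.calibration(name): a dict with "K" (3x3 intrinsics, pixels), "extrinsics" (4x4, takes a point from camera to world coordinates). Camera axes: x right, y down, z forward; pixel columns grow to the right and rows downward; lengths in m; the calibration is good to about 2 mm. A picture is of the moment at which its call begins: read the wrist's pose just before it. calibration takes no time and is no camera call; for the wrist camera it gives the pose at the moment of the call.
- r.close_job(): hands the job in; it is judged then, once.
The state is a dict: "t": time; "qpos": joint angles; "qd": joint speeds; "effort": joint torques, N m; "eef_pos": TCP position; "orientation": TCP orientation; "force": force on the tool from outside, world axes, zero at the start; "moment": the same for the moment, N m; "finger_gap": finger opening in m; "grip_force": force on a finger pad.
Only numpy, scipy, OpenCV 4.12 (cv2) and the standard library are available. Lean on these libraries where they do the work, as an engineer would, in place of code of your own. Each camera call takes 0.05 s, during which the arm holds its last target. There are 200 camera calls.

## Working session

There is one attempt and no reset: what is moved stays moved. The work goes in short steps, Python scripts to look and compute and a tool call to move; the robot and the scene stay as the last step left them, time stands still between calls to the robot, and variables do not carry over. Pictures are saved under pics/ and viewed, at most 10 in all, crops included, and the job is handed in when it is done.

Besides the shell and the picture viewer there is one more tool, called after "Call:" as a command line: name --argument value ..., lists and objects as JSON in quotes. move_arm: Moves the arm, as the interface text tells. Its arguments: {"type":"object","properties":{"moves":{"type":"array"},"jaw":{"type":"number"},"squeeze":{"type":"number"}},"required":["moves"]}

```bash
mkdir -p pics; python3 - <<'E'
from plant import r
import cv2,numpy as np
for n in ("scene","top"):
    im=r.capture(n); cv2.imwrite(f"pics/{n}0.png",cv2.resize(im,(800,600),interpolation=cv2.INTER_CUBIC)); c=r.calibration(n); print(n,np.round(c["K"],1).tolist(),np.round(c["extrinsics"],3).tolist())
s=r.state();print({k:s[k] for k in("t","eef_pos","orientation","force","finger_gap")},r.nose_length)
E
```

```text
scene [[375.7, 0.0, 258.1], [0.0, 375.7, 193.4], [0.0, 0.0, 1.0]] [[-0.57, 0.549, -0.611, 1.209], [0.821, 0.366, -0.438, 0.424], [-0.016, -0.751, -0.66, 0.723], [0.0, 0.0, 0.0, 1.0]]
top [[481.0, 0.0, 250.1], [0.0, 481.0, 189.6], [0.0, 0.0, 1.0]] [[-0.016, -0.985, 0.174, 0.364], [-1.0, 0.015, -0.01, -0.017], [0.008, -0.175, -0.985, 1.552], [0.0, 0.0, 0.0, 1.0]]
{'t': 0.1, 'eef_pos': array([0.16434698, 0.49807517, 0.25523799]), 'orientation': array([-1.79879641e+02, -1.47685702e-02,  1.61731311e+02]), 'force': array([-0.42256223,  0.08109137,  0.42443925]), 'finger_gap': 0.08534270125117581} 0.025
```

View pics/top0.png

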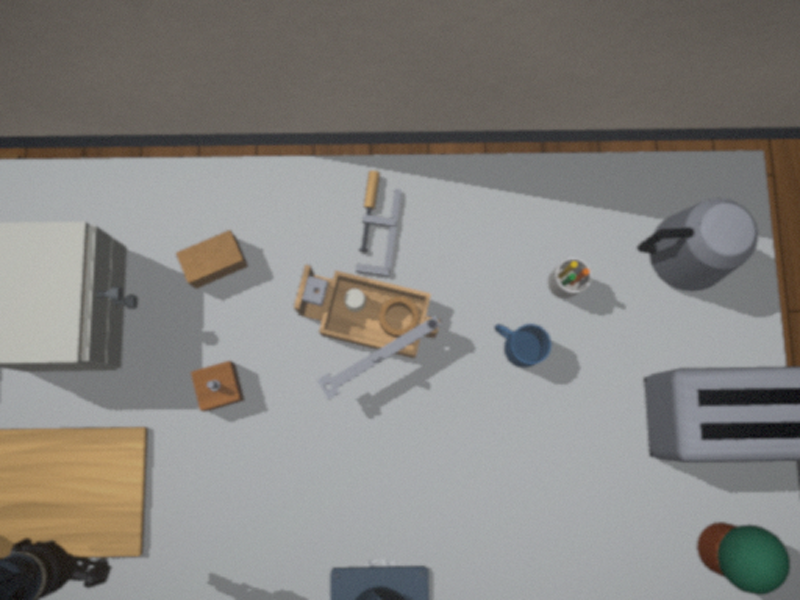

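View pics/scene0.png

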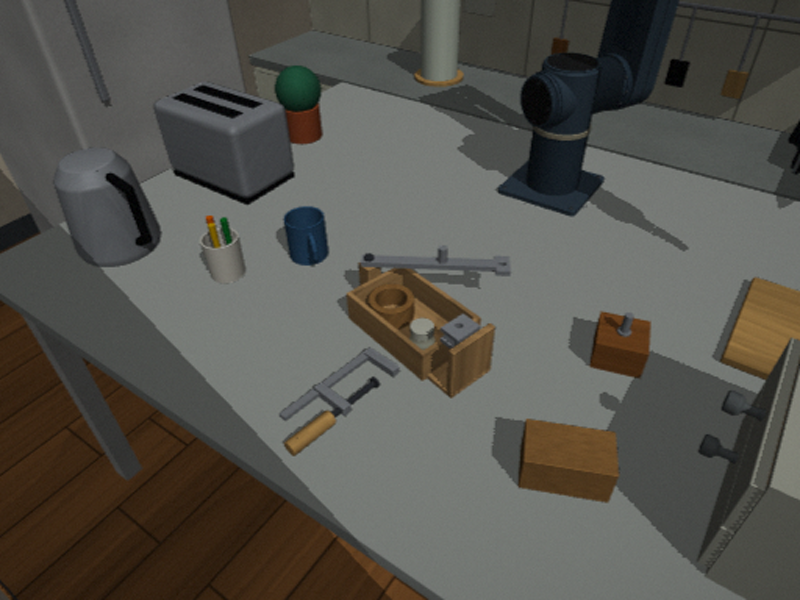

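The top view (800 px wide) shows the pin at (214,385), the yoke hole at (317,290), and the bar from the hinge at (433,324) to the eye at (328,386). The caddy rim corners are at about (336,271), (431,293), (416,355) and (320,334).

```bash
cat > h.py <<'E'
from plant import r
import cv2,numpy as np
def ray(n,u,v,z,s=1.5625,c=None):
    c=c or r.calibration(n);E=np.array(c["extrinsics"]);d=E[:3,:3]@np.linalg.inv(c["K"])@[u/s,v/s,1]
    return E[:3,3]+d*(z-E[2,3])/d[2]
def proj(n,p,s=1.5625,c=None):
    c=c or r.calibration(n);E=np.array(c["extrinsics"]);q=np.array(c["K"])@(E[:3,:3].T@(np.array(p)-E[:3,3]));return q[:2]/q[2]*s
E
python3 - <<'E'
from h import *
P=lambda n,u,v,z:np.round(ray("top",u,v,z)[:2],4)
for n,u,v,z in [("c1",336,271,.06),("c2",431,293,.06),("c3",416,355,.06),("c4",320,334,.06),("hinge",433,324,.095),("eye",328,386,.094),("yoke",317,290,.104),("pin",214,385,.093)]: print(n,P(n,u,v,z))
c=[ray("top",u,v,.06)[:2] for u,v in((336,271),(431,293),(416,355),(320,334))]
print([np.linalg.norm(c[i]-c[(i+1)%4]) for i in range(4)],np.mean(c,0))
print(proj("scene",[.3,.28,.093]))
E
```

```text
c1 [0.6825 0.0774]
c2 [ 0.6343 -0.114 ]
c3 [ 0.5094 -0.081 ]
c4 [0.5544 0.1098]
hinge [ 0.5663 -0.1141]
eye [0.4489 0.0915]
yoke [0.6356 0.1119]
pin [0.4544 0.3111]
[np.float64(0.19740360356756334), np.float64(0.12914255117490206), np.float64(0.19599223688660597), np.float64(0.1320776512185124)] [ 0.59514213 -0.00196015]
[636.26456671 257.61958073]
```

Call:
move_arm --moves '[{"delta_pos":[-0.048,-0.037,0],"yaw":0},{"delta_pos":[-0.048,-0.037,0],"yaw":0},{"delta_pos":[-0.048,-0.037,0],"yaw":0},{"delta_pos":[-0.048,-0.037,0],"yaw":0},{"delta_pos":[-0.048,-0.037,0],"yaw":0},{"delta_pos":[-0.048,-0.037,0],"yaw":0},{"delta_pos":[-0.048,-0.037,0],"yaw":0},{"delta_pos":[-0.048,-0.037,0],"yaw":0},{"delta_pos":[-0.048,-0.037,0],"yaw":0},{"delta_pos":[-0.046,-0.035,0],"yaw":0}]'

```text
t: 1.35
eef_pos: [0.5038, -0.0027, 0.2558]
orientation: [180.0, -0.0, 161.7]
force: [0.7, 0.7, 0.4]
finger_gap: 0.0853
grip_force: 0.0
```

Call:
move_arm --moves '[{"delta_pos":[0,0,0],"yaw":0.18},{"delta_pos":[0,0,0],"yaw":0.18},{"delta_pos":[0,0,0],"yaw":0.18},{"delta_pos":[0,0,0],"yaw":0.18},{"delta_pos":[0,0,0],"yaw":0},{"delta_pos":[0,0,0],"yaw":0}]' --jaw 0.045

```text
t: 2.1
eef_pos: [0.503, -0.0007, 0.256]
orientation: [-180.0, -0.0, 120.6]
force: [0.6, 0.3, 0.4]
finger_gap: 0.0451
grip_force: 0.0
```

```bash
cat >> h.py <<'E'
def look(f):
    c=r.calibration("wrist");im=r.capture("wrist");cv2.imwrite(f"pics/{f}.png",cv2.resize(im,(800,600),interpolation=cv2.INTER_CUBIC));np.savez(f"pics/{f}.npz",K=c["K"],extrinsics=c["extrinsics"])
def cal(f): return dict(np.load(f"pics/{f}.npz"))
def go(x,y,z,yaw=None):
    s=r.state();p=s["eef_pos"];R=cv2.Rodrigues(np.zeros(3))[0]
    from scipy.spatial.transform import Rotation as T
    R=T.from_euler("xyz",s["orientation"],degrees=True).as_matrix()
    d=R.T@(np.array([x,y,z])-p);a=s["orientation"][2]
    print("t",round(s["t"],2),"pos",p.round(4),"ori",s["orientation"].round(2),"F",s["force"].round(1),"delta",d.round(4),"yaw",None if yaw is None else round(np.radians(a-yaw),3))
E
python3 - <<'E'
from h import *
look("w1");go(.503,-.001,.25,119.7)
c=cal("w1")
for p in([.503,-.001,.124],[.4489,.0915,.094],[.6356,.1119,.104]):print(proj("",p,c=c).round())
E
```

```text
t 2.15 pos [ 0.503  -0.0007  0.2561] ori [-1.7998e+02 -2.0000e-02  1.2060e+02] F [ 0.3 -0.4  0.3] delta [-0.0003 -0.0002  0.0061] yaw 0.016
[400. 294.]
[401.  95.]
[690. 236.]
```

View pics/w1.png

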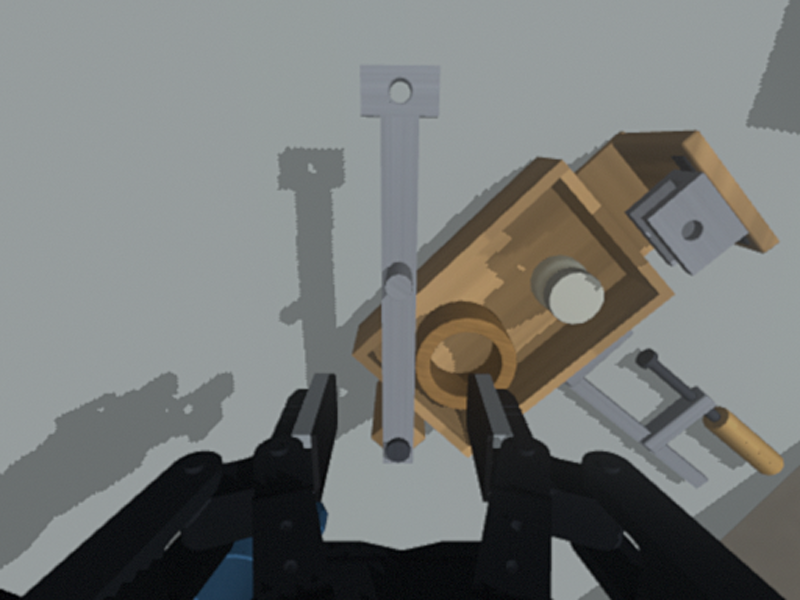

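The wrist view shows the stub top at about (399,287), the eye at (400,91), the yoke hole at (692,229) and the hinge at (397,449). The predictions agree to within a few pixels.

```bash
python3 - <<'E'
from h import *
c=cal("w1")
R=lambda u,v,z:ray("",u,v,z,c=c)[:2]
st,ey,yk,hi=R(399,287,.124),R(400,91,.094),R(692,229,.104),R(397,449,.094)
print(st,ey,yk,hi,np.linalg.norm(ey-hi),np.linalg.norm(st-hi))
# box corners rim
for u,v in((560,160),(672,294),(357,352)):print(R(u,v,.06))
go(*st,.125,119.7)
E
```

```text
[0.50026079 0.00251151] [0.4473731  0.09304929] [0.63378969 0.11579629] [ 0.56618433 -0.11241172] 0.23734011917610784 0.13248872044416424
[0.5566299  0.11336936]
[0.68174904 0.08022005]
[ 0.50916095 -0.07519867]
t 2.15 pos [ 0.503  -0.0007  0.2561] ori [-1.7998e+02 -2.0000e-02  1.2060e+02] F [ 0.3 -0.4  0.3] delta [ 0.0041 -0.0007  0.1311] yaw 0.016
```

Call:
move_arm --moves '[{"delta_pos":[0.004,0,0.05],"yaw":0},{"delta_pos":[0,0,0.05],"yaw":0},{"delta_pos":[0,0,0.029],"yaw":0},{"delta_pos":[0,0,0],"yaw":0}]'

```text
t: 2.65
eef_pos: [0.4985, 0.0031, 0.1242]
orientation: [-179.7, -0.2, 120.6]
force: [1.1, -0.5, 0.9]
finger_gap: 0.0451
grip_force: 0.0
```

Call:
move_arm --moves '[{"delta_pos":[0,0,0],"yaw":0},{"delta_pos":[0,0,0],"yaw":0},{"delta_pos":[0,0,0],"yaw":0}]' --jaw 0.022 --squeeze 20

```text
t: 3.02
eef_pos: [0.5022, 0.0025, 0.1291]
orientation: [179.9, 0.1, 120.5]
force: [0.4, 0.1, -0.3]
finger_gap: 0.0222
grip_force: 0.0
```

```bash
python3 - <<'E'
from h import *
go(.567+.13*.242,-.112+.13*.970,.126,76)
h=np.array([.567,-.112]);p0=r.state()["eef_pos"][:2];th0=r.state()["orientation"][2]
v=p0-h;print(np.linalg.norm(v),np.degrees(np.arctan2(v[1],v[0])))
E
```

```text
t 3.02 pos [0.5022 0.0025 0.1291] ori [1.7986e+02 1.1000e-01 1.2049e+02] F [ 0.4  0.1 -0.3] delta [-0.0388  0.0888  0.0033] yaw 0.776
0.1315684369621012 119.49750726028469
```

Call:
move_arm --moves '[{"delta_pos":[-0.0004,0.0102,0],"yaw":0.078},{"delta_pos":[-0.0004,0.0102,0],"yaw":0.078},{"delta_pos":[-0.0004,0.0102,0],"yaw":0.078},{"delta_pos":[-0.0004,0.0102,0],"yaw":0.078},{"delta_pos":[-0.0004,0.0102,0],"yaw":0.078},{"delta_pos":[-0.0004,0.0102,0],"yaw":0.078},{"delta_pos":[-0.0004,0.0102,0],"yaw":0.078},{"delta_pos":[-0.0004,0.0102,0],"yaw":0.078},{"delta_pos":[-0.0004,0.0102,0],"yaw":0.078},{"delta_pos":[0,0.0,0],"yaw":0}]'

```text
t: 4.28
eef_pos: [0.5893, 0.0183, 0.1276]
orientation: [-179.9, 0.1, 80.3]
force: [-3.5, -0.8, 0.7]
finger_gap: 0.022
grip_force: 1.4
```

```bash
python3 - <<'E'
from h import *
go(.567+.13*.242,-.112+.13*.970,.129,76)
E
```

```text
t 4.28 pos [0.5893 0.0183 0.1276] ori [-1.7992e+02  6.0000e-02  8.0280e+01] F [-3.5 -0.8  0.7] delta [-0.0026  0.0098 -0.0014] yaw 0.075
```

Call:
move_arm --moves '[{"delta_pos":[-0.0005,0.004,0],"yaw":0.035},{"delta_pos":[-0.0005,0.004,0],"yaw":0.035},{"delta_pos":[0,0.002,0],"yaw":0},{"delta_pos":[0,0,0],"yaw":0}]'

```text
t: 4.78
eef_pos: [0.5978, 0.0164, 0.1275]
orientation: [-179.8, -0.0, 76.3]
force: [-5.4, 0.1, 1.7]
finger_gap: 0.0222
grip_force: 2.6
```

Call:
move_arm --moves '[{"delta_pos":[0,0.002,0],"yaw":0},{"delta_pos":[0,0.001,0],"yaw":0},{"delta_pos":[0,0,0],"yaw":0}]'

```text
t: 5.15
eef_pos: [0.6004, 0.0159, 0.1275]
orientation: [-179.8, -0.0, 76.3]
force: [-6.6, 1.4, 3.4]
finger_gap: 0.0221
grip_force: 2.9
```

Call:
move_arm --moves '[{"delta_pos":[0,0.002,0],"yaw":0},{"delta_pos":[0,0.001,0],"yaw":0},{"delta_pos":[0,0,0],"yaw":0}]'

```text
t: 5.52
eef_pos: [0.6006, 0.0158, 0.1274]
orientation: [-179.5, 0.0, 76.3]
force: [-12.7, 1.6, 6.7]
finger_gap: 0.0222
grip_force: 6.0
```

Call:
move_arm --moves '[{"delta_pos":[0,0.001,0],"yaw":0},{"delta_pos":[0,0.001,0],"yaw":0},{"delta_pos":[0,0,0],"yaw":0}]'

```text
t: 5.9
eef_pos: [0.6008, 0.0158, 0.1273]
orientation: [-179.2, 0.0, 76.4]
force: [-16.1, 1.6, 8.3]
finger_gap: 0.0226
grip_force: 8.1
```

Call:
move_arm --moves '[{"delta_pos":[0,-0.005,0],"yaw":0},{"delta_pos":[0,-0.0025,0],"yaw":0},{"delta_pos":[0,0,-0.04],"yaw":0},{"delta_pos":[0.025,0,-0.05],"yaw":0},{"delta_pos":[0.025,0,0],"yaw":0},{"delta_pos":[0,0,0],"yaw":0},{"delta_pos":[0,0,0],"yaw":0}]' --jaw 0.045

```text
t: 6.78
eef_pos: [0.6115, 0.0641, 0.2167]
orientation: [-180.0, 0.0, 76.3]
force: [-0.3, 0.1, 0.5]
finger_gap: 0.0448
grip_force: 0.0
```

```bash
python3 - <<'E'
from h import *
look("w2");go(.454,.311,.25)
E
```

```text
t 6.83 pos [0.6113 0.0638 0.2164] ori [-1.7994e+02  4.0000e-02  7.6230e+01] F [ 0.1 -1.1 -0.6] delta [ 0.2026 -0.2117 -0.0335] yaw None
```

View pics/w2.png

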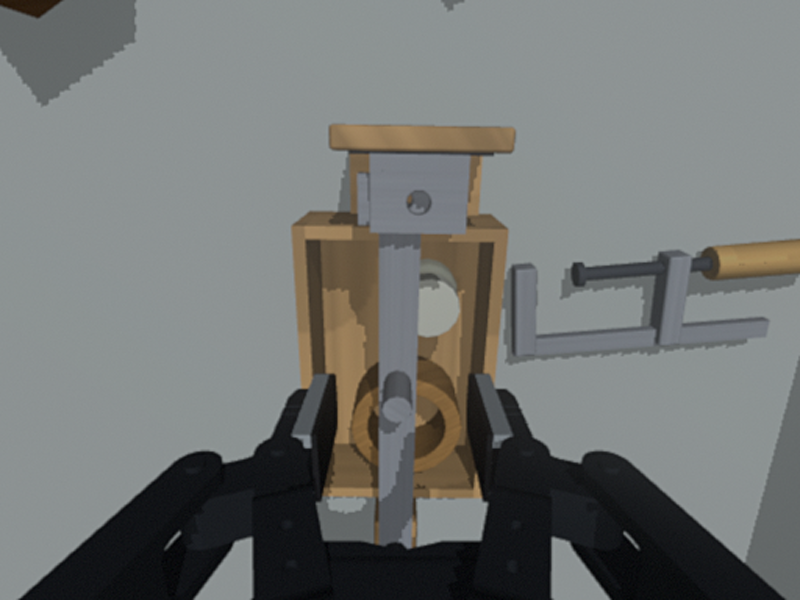

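The bar is closed, with its eye plate's left edge at x≈357. The yoke's upper hole is at (419,202) and the bar's centreline is at x≈399.5 (row 237).

```bash
python3 - <<'E'
from h import *
c=cal("w2")
R=lambda u,v,z:ray("",u,v,z,c=c)[:2]
yk=R(419,202,.104);b=R(399.5,237,.094);st=R(398,410,.124);L=R(357,198,.094)
ul,ur=R(369,233,.104),R(466,234,.104)
print("yoke",yk,"bar",b,"stub",st,"eyeplate left",L,"ear corners",ul,ur,np.linalg.norm(ur-ul),"mid",(ul+ur)/2)
d=(ur-ul)/np.linalg.norm(ur-ul);print("ux",d,np.degrees(np.arctan2(d[1],d[0])))
H=np.array([.567,-.112]);
for q in(st,b):
  v=q-H;print(np.linalg.norm(v),np.degrees(np.arctan2(v[1],v[0])))
for a in(-13.7,-14):
  ux=np.array([np.cos(np.radians(a)),np.sin(np.radians(a))]);uy=np.array([-ux[1],ux[0]])
  print("eye est: via b",b+uy*((yk-b)@uy),"off",(yk-b)@ux,"from left edge",(yk-L)@ux-22*.001,"from stub",st+.105*uy)
go(.454,.311,.25,76)
E
```

```text
yoke [0.63397909 0.115074  ] bar [0.61993111 0.09843959] stub [0.59866059 0.01487498] eyeplate left [0.60356648 0.12330352] ear corners [0.60598611 0.10603559] [0.6534388  0.09389563] 0.048980978730756165 mid [0.62971245 0.09996561]
ux [ 0.96879831 -0.24785042] -14.350347646826775
0.13076564091079 75.98847549838767
0.21699429038853388 75.8814750626918
eye est: via b [0.62454667 0.11737338] off 0.009708641403767999 from left edge 0.009496414449296754 from stub [0.6235286  0.11688763]
eye est: via b [0.62465798 0.11739802] off 0.009606468537220577 from left edge 0.009500132262233008 from stub [0.62406239 0.11675603]
t 6.83 pos [0.6113 0.0638 0.2164] ori [-1.7994e+02  4.0000e-02  7.6230e+01] F [ 0.1 -1.1 -0.6] delta [ 0.2026 -0.2117 -0.0335] yaw 0.004
```

Call:
move_arm --moves '[{"delta_pos":[0.04,-0.042,-0.007],"yaw":0},{"delta_pos":[0.041,-0.042,-0.007],"yaw":0},{"delta_pos":[0.041,-0.042,-0.007],"yaw":0},{"delta_pos":[0.04,-0.042,-0.006],"yaw":0},{"delta_pos":[0.04,-0.043,0],"yaw":0},{"delta_pos":[0,0,0],"yaw":0},{"delta_pos":[0,0,0],"yaw":0}]'

```text
t: 7.7
eef_pos: [0.4548, 0.31, 0.2437]
orientation: [-180.0, 0.1, 76.2]
force: [0.0, -0.1, -0.0]
finger_gap: 0.0452
grip_force: 0.0
```

```bash
python3 - <<'E'
from h import *
look("w3");go(.454,.311,.25,76);print(proj("",[.454,.311,.093],c=cal("w3")))
E
```

```text
t 7.75 pos [0.4552 0.3095 0.2437] ori [-1.7999e+02  6.0000e-02  7.6160e+01] F [ 0.4 -1.5 -0.4] delta [ 0.0011 -0.0016 -0.0063] yaw 0.003
[397.95736436 283.74780356]
```

View pics/w3.png

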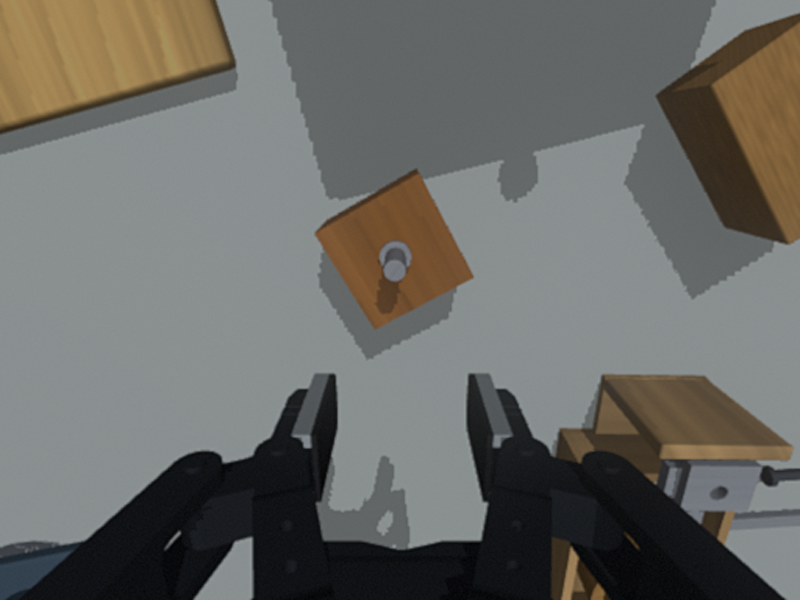

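The wrist view shows the pin's grip top at about (395,270) and its collar at (395,256), centred on the block.

```bash
python3 - <<'E'
from h import *
c=cal("w3");t=ray("",395,270,.093,c=c);k=ray("",395.5,256,.059,c=c);print(t,k);p=(t+k)/2
go(p[0],p[1],.09,76)
E
```

```text
[0.45435399 0.31985632 0.093     ] [0.45434816 0.32018756 0.059     ]
t 7.75 pos [0.4552 0.3095 0.2437] ori [-1.7999e+02  6.0000e-02  7.6160e+01] F [ 0.4 -1.5 -0.4] delta [ 0.0101 -0.0033  0.1537] yaw 0.003
```

Call:
move_arm --moves '[{"delta_pos":[0.01,-0.003,0.03],"yaw":0},{"delta_pos":[0,0,0.05],"yaw":0},{"delta_pos":[0,0,0.05],"yaw":0},{"delta_pos":[0,0,0.023],"yaw":0},{"delta_pos":[0,0,0],"yaw":0},{"delta_pos":[0,0,0],"yaw":0}]'

```text
t: 8.5
eef_pos: [0.4556, 0.3206, 0.0926]
orientation: [179.9, -0.1, 76.1]
force: [0.4, 0.4, 0.7]
finger_gap: 0.0447
grip_force: 0.0
```

Call:
move_arm --moves '[{"delta_pos":[0,0,0],"yaw":0},{"delta_pos":[0,0,0],"yaw":0},{"delta_pos":[0,0,0],"yaw":0},{"delta_pos":[0,0,0],"yaw":0}]' --jaw 0.008 --squeeze 40

```text
t: 9.0
eef_pos: [0.4554, 0.3217, 0.0933]
orientation: [179.8, -0.1, 76.3]
force: [-0.2, -1.0, 6.5]
finger_gap: 0.0129
grip_force: 39.2
```

Call:
move_arm --moves '[{"delta_pos":[0,0,-0.02],"yaw":0},{"delta_pos":[0,0,-0.03],"yaw":0},{"delta_pos":[0,0,-0.04],"yaw":0},{"delta_pos":[0,0,-0.04],"yaw":0},{"delta_pos":[0,0,0],"yaw":0},{"delta_pos":[0,0,0],"yaw":0}]'

```text
t: 9.75
eef_pos: [0.4538, 0.3211, 0.2204]
orientation: [-179.9, 0.0, 76.3]
force: [0.0, 0.9, -0.5]
finger_gap: 0.0123
grip_force: 39.0
```

```bash
python3 - <<'E'
from h import *
go(.6345,.1173,.205,76);print(r.state()["finger_gap"])
E
```

```text
t 9.75 pos [0.4538 0.3211 0.2204] ori [-1.7994e+02  5.0000e-02  7.6260e+01] F [ 0.   0.9 -0.5] delta [-0.1551  0.224   0.0153] yaw 0.005
0.012304461334018775
```

Call:
move_arm --moves '[{"delta_pos":[-0.026,0.037,0],"yaw":0},{"delta_pos":[-0.026,0.038,0],"yaw":0},{"delta_pos":[-0.026,0.038,0],"yaw":0},{"delta_pos":[-0.026,0.038,0],"yaw":0},{"delta_pos":[-0.026,0.037,0],"yaw":0},{"delta_pos":[-0.025,0.036,0],"yaw":0},{"delta_pos":[0,0,0.015],"yaw":0},{"delta_pos":[0,0,0],"yaw":0},{"delta_pos":[0,0,0],"yaw":0}]'

```text
t: 10.88
eef_pos: [0.6336, 0.1184, 0.2053]
orientation: [-179.9, 0.0, 76.3]
force: [0.5, 0.6, 0.4]
finger_gap: 0.0129
grip_force: 39.2
```

```bash
python3 - <<'E'
from h import *
look("w4");go(.6345,.1173,.2)
E
```

```text
t 10.93 pos [0.634  0.1185 0.2062] ori [-179.95    0.     76.34] F [ 0.4 -0.5  0.3] delta [-0.001   0.0007  0.0062] yaw None
```

View pics/w4.png

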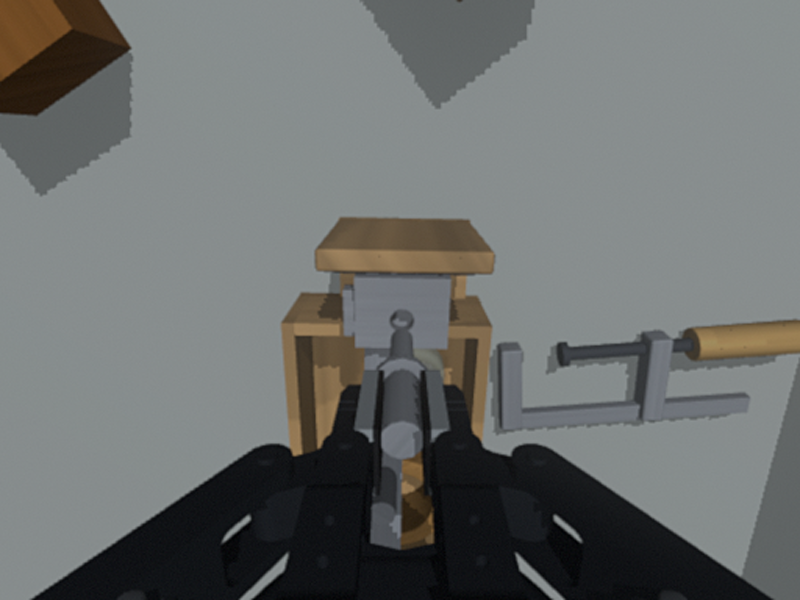

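The pin is held upright with its tip just below the hole at about (401,335), and the hole is at about (401,318). I'll zoom in.

```bash
python3 - <<'E'
from h import *
im=cv2.imread("pics/w4.png")[260:440,310:490];cv2.imwrite("pics/w4c.png",cv2.resize(im,(600,600),interpolation=cv2.INTER_CUBIC))
c=cal("w4")
s=r.state()["eef_pos"];a=np.radians(76.3);tx=np.array([np.cos(a),np.sin(a)])
for o in(-.004,-.002,0,.002):
  p=s[:2]+o*tx;print(o,[proj("",[*p,z],c=c).round(1).tolist() for z in(s[2]-.0783,s[2]-.0783+.040,s[2]-.0003)])
E
```

```text
-0.004 [[400.4, 340.2], [400.0, 383.3], [399.5, 445.9]]
-0.002 [[400.4, 336.2], [400.0, 378.7], [399.5, 440.3]]
0 [[400.4, 332.2], [400.0, 374.0], [399.5, 434.7]]
0.002 [[400.4, 328.2], [400.0, 369.2], [399.4, 429.0]]
```

View pics/w4c.png

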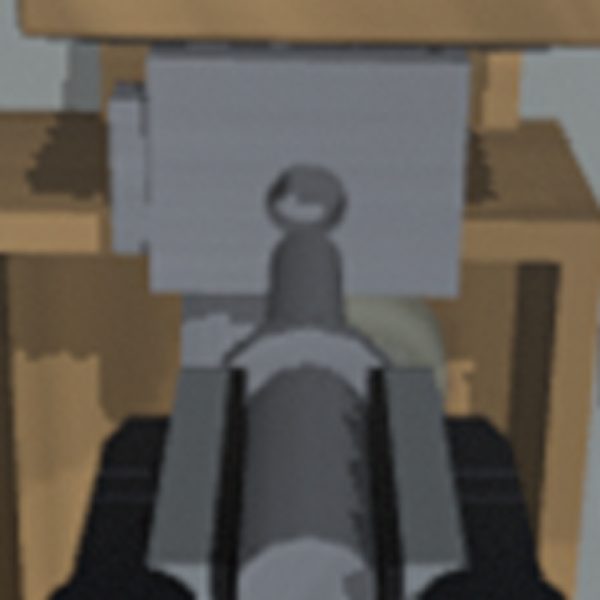

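```bash
python3 - <<'E'
from h import *
c=cal("w4");s=r.state()["eef_pos"]
h=ray("",401.8,320.3,.104,c=c);t=ray("",402.1,338.2,s[2]-.0783,c=c);col=ray("",401.5,261/1,.104,c=c)
print(h,t,t-s,h-t)
d=s+(h-t);go(d[0],d[1],.185)
E
```

```text
[0.63378779 0.11485697 0.104     ] [0.63408453 0.1154024  0.12785731] [ 4.73251598e-05 -3.08873991e-03 -7.83000000e-02] [-0.00029674 -0.00054543 -0.02385731]
t 10.93 pos [0.634  0.1185 0.2062] ori [-179.95    0.     76.34] F [ 0.4 -0.5  0.3] delta [-0.0006 -0.0001  0.0212] yaw None
```

Call:
move_arm --moves '[{"delta_pos":[-0.0005,0,0.01],"yaw":0},{"delta_pos":[0,0,0.01],"yaw":0},{"delta_pos":[0,0,0.002],"yaw":0},{"delta_pos":[0,0,0.002],"yaw":0},{"delta_pos":[0,0,0.001],"yaw":0},{"delta_pos":[0,0,0.001],"yaw":0},{"delta_pos":[0,0,0],"yaw":0}]'

```text
t: 11.8
eef_pos: [0.6347, 0.1169, 0.1804]
orientation: [-180.0, -0.0, 76.2]
force: [-1.3, 0.8, -1.3]
finger_gap: 0.0126
grip_force: 39.1
```

Call:
move_arm --moves '[{"delta_pos":[0,0,0.001],"yaw":0},{"delta_pos":[0,0,0.001],"yaw":0},{"delta_pos":[0,0,0.001],"yaw":0},{"delta_pos":[0,0,0],"yaw":0}]'

```text
t: 12.3
eef_pos: [0.6347, 0.1169, 0.1771]
orientation: [-180.0, 0.0, 76.3]
force: [-1.8, 0.4, 0.1]
finger_gap: 0.0124
grip_force: 39.1
```

Call:
move_arm --moves '[{"delta_pos":[0,0,0.001],"yaw":0},{"delta_pos":[0,-0.002,0],"yaw":0},{"delta_pos":[0,-0.002,0],"yaw":0},{"delta_pos":[0,-0.002,0],"yaw":0},{"delta_pos":[0,-0.002,0],"yaw":0},{"delta_pos":[0,-0.0015,0],"yaw":0},{"delta_pos":[0,0,0],"yaw":0},{"delta_pos":[0,0,0],"yaw":0}]'

```text
t: 13.3
eef_pos: [0.6256, 0.1192, 0.1765]
orientation: [180.0, -0.0, 76.3]
force: [2.1, -0.7, -0.9]
finger_gap: 0.0125
grip_force: 39.1
```

```bash
python3 - <<'E'
from h import *
go(.6241,.1195,.17)
E
```

```text
t 13.3 pos [0.6256 0.1192 0.1765] ori [ 1.7999e+02 -1.0000e-02  7.6250e+01] F [ 2.1 -0.7 -0.9] delta [-0.0001 -0.0015  0.0065] yaw None
```

Call:
move_arm --moves '[{"delta_pos":[0,-0.001,0],"yaw":0},{"delta_pos":[0,-0.0005,0],"yaw":0},{"delta_pos":[0,0,0.001],"yaw":0},{"delta_pos":[0,0,0.001],"yaw":0},{"delta_pos":[0,0,0.001],"yaw":0},{"delta_pos":[0,0,0],"yaw":0}]'

```text
t: 14.05
eef_pos: [0.6242, 0.1195, 0.1733]
orientation: [180.0, -0.0, 76.2]
force: [1.9, -0.1, -0.3]
finger_gap: 0.0125
grip_force: 39.1
```

Call:
move_arm --moves '[{"delta_pos":[0,0,0.001],"yaw":0},{"delta_pos":[0,0,0.001],"yaw":0},{"delta_pos":[0,0,0],"yaw":0}]'

```text
t: 14.42
eef_pos: [0.6241, 0.1195, 0.1712]
orientation: [-180.0, 0.0, 76.2]
force: [2.9, -1.1, -0.3]
finger_gap: 0.0125
grip_force: 39.1
```

Call:
move_arm --moves '[{"delta_pos":[0,0,0.001],"yaw":0},{"delta_pos":[0,0,0.001],"yaw":0},{"delta_pos":[0,0,0.001],"yaw":0},{"delta_pos":[0,0,0],"yaw":0}]'

```text
t: 14.92
eef_pos: [0.6241, 0.1195, 0.1682]
orientation: [-180.0, 0.0, 76.2]
force: [2.1, -0.9, 0.3]
finger_gap: 0.0125
grip_force: 39.1
```

Call:
move_arm --moves '[{"delta_pos":[0,0,0.001],"yaw":0},{"delta_pos":[0,0,0.001],"yaw":0},{"delta_pos":[0,0,0.001],"yaw":0},{"delta_pos":[0,0,0],"yaw":0}]'

```text
t: 15.42
eef_pos: [0.624, 0.1195, 0.1651]
orientation: [-180.0, 0.0, 76.2]
force: [2.1, -0.3, -0.1]
finger_gap: 0.0127
grip_force: 39.1
```

Call:
move_arm --moves '[{"delta_pos":[0,0,0.0015],"yaw":0},{"delta_pos":[0,0,0.0015],"yaw":0},{"delta_pos":[0,0,0.001],"yaw":0},{"delta_pos":[0,0,0.001],"yaw":0},{"delta_pos":[0,0,0.001],"yaw":0},{"delta_pos":[0,0,0],"yaw":0}]'

```text
t: 16.18
eef_pos: [0.6241, 0.1195, 0.1591]
orientation: [-180.0, 0.0, 76.3]
force: [2.0, -1.3, -0.4]
finger_gap: 0.0127
grip_force: 39.1
```

Call:
move_arm --moves '[{"delta_pos":[0,0,0.001],"yaw":0},{"delta_pos":[0,0,0.001],"yaw":0},{"delta_pos":[0,0,0.001],"yaw":0},{"delta_pos":[0,0,0],"yaw":0}]'

```text
t: 16.68
eef_pos: [0.6241, 0.1195, 0.1561]
orientation: [-180.0, 0.0, 76.2]
force: [2.2, -0.7, -0.2]
finger_gap: 0.0125
grip_force: 39.1
```

Bottom is past the lower ear's top with no push. I'll go on towards seating (TCP ≈ 0.142).

Call:
move_arm --moves '[{"delta_pos":[0,0,0.002],"yaw":0},{"delta_pos":[0,0,0.002],"yaw":0},{"delta_pos":[0,0,0.002],"yaw":0},{"delta_pos":[0,0,0.002],"yaw":0},{"delta_pos":[0,0,0.0015],"yaw":0},{"delta_pos":[0,0,0.0015],"yaw":0},{"delta_pos":[0,0,0],"yaw":0}]'

```text
t: 17.55
eef_pos: [0.6241, 0.1195, 0.1451]
orientation: [-180.0, 0.0, 76.2]
force: [1.0, -1.1, -0.6]
finger_gap: 0.0128
grip_force: 39.1
```

Call:
move_arm --moves '[{"delta_pos":[0,0,0.001],"yaw":0},{"delta_pos":[0,0,0.001],"yaw":0},{"delta_pos":[0,0,0],"yaw":0}]'

```text
t: 17.92
eef_pos: [0.6241, 0.1195, 0.1432]
orientation: [-180.0, 0.0, 76.2]
force: [1.4, 0.2, -0.8]
finger_gap: 0.0122
grip_force: 39.1
```

Call:
move_arm --moves '[{"delta_pos":[0,0,0.001],"yaw":0},{"delta_pos":[0,0,0],"yaw":0}]'

```text
t: 18.18
eef_pos: [0.6241, 0.1195, 0.1423]
orientation: [180.0, -0.0, 76.3]
force: [1.5, -0.3, -0.0]
finger_gap: 0.0123
grip_force: 39.2
```

Call:
move_arm --moves '[{"delta_pos":[0,0,0.001],"yaw":0},{"delta_pos":[0,0,0],"yaw":0}]'

```text
t: 18.42
eef_pos: [0.6241, 0.1195, 0.1422]
orientation: [180.0, -0.0, 76.3]
force: [0.1, -0.6, 4.8]
finger_gap: 0.0125
grip_force: 39.6
```

Call:
move_arm --moves '[{"delta_pos":[0,0,0.001],"yaw":0},{"delta_pos":[0,0,0],"yaw":0}]'

```text
t: 18.68
eef_pos: [0.6242, 0.1195, 0.1422]
orientation: [179.9, -0.0, 76.3]
force: [-0.8, -0.6, 7.6]
finger_gap: 0.0125
grip_force: 40.0
```

Call:
move_arm --moves '[{"delta_pos":[0,0,-0.001],"yaw":0},{"delta_pos":[0,0,0],"yaw":0},{"delta_pos":[0,0,0],"yaw":0},{"delta_pos":[0,0,0],"yaw":0}]' --jaw 0.045

```text
t: 19.18
eef_pos: [0.6238, 0.1195, 0.1406]
orientation: [-179.9, 0.0, 76.2]
force: [-0.0, 0.6, 0.4]
finger_gap: 0.0453
grip_force: 0.0
```

Call:
move_arm --moves '[{"delta_pos":[0,0,-0.02],"yaw":0},{"delta_pos":[0,0,-0.04],"yaw":0},{"delta_pos":[-0.02,0,-0.04],"yaw":0},{"delta_pos":[-0.03,0,-0.01],"yaw":0},{"delta_pos":[0,0,0],"yaw":0},{"delta_pos":[0,0,0],"yaw":0}]'

```text
t: 19.92
eef_pos: [0.612, 0.0712, 0.2505]
orientation: [-179.9, -0.0, 76.2]
force: [0.1, 0.1, -0.2]
finger_gap: 0.0452
grip_force: 0.0
```

```bash
python3 - <<'E'
from h import *
look("w5");go(.6,.1,.25)
E
```

```text
t 19.98 pos [0.6119 0.0715 0.2501] ori [-179.89   -0.     76.27] F [0.2 0.5 0.5] delta [ 0.0249 -0.0183  0.0001] yaw None
```

View pics/w5.png

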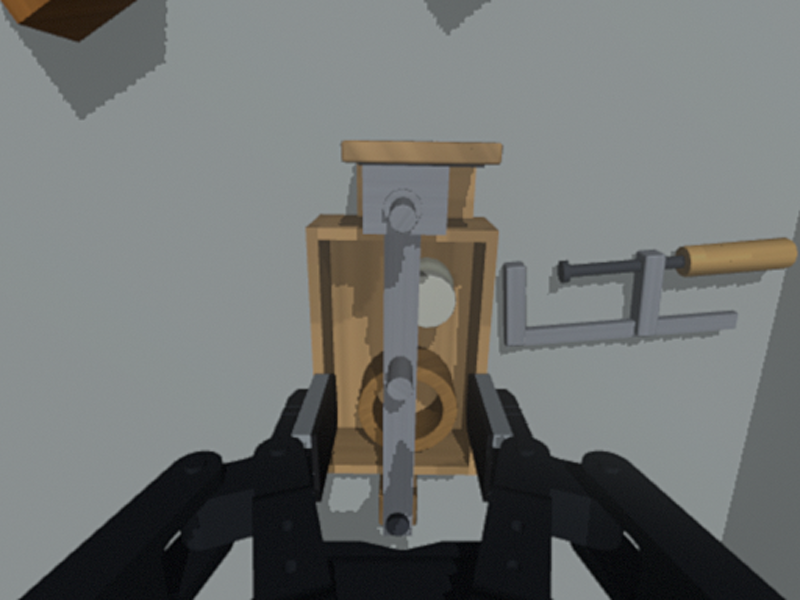

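The pin stands upright with its collar on the upper ear at (402,205). The bar is closed, and the tape, jar and clamp look undisturbed.

```bash
python3 -c "
from plant import r
print(r.close_job())"
```

```text
the job is handed in; nothing more can be done
None
```

The bar is closed on its stop and the pin is down through both ears and the eye, collar on the upper ear and released, with no more than about 8 N of push; the job was handed in at about 20 s, and no verdict was returned.

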